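# Sort out the loose stair-rail spindles

## Task

First move the speaker and the lantern out of the way onto the cork mat, both standing upright with their feet well on it. Then wiggle every spindle in the white sill from side to side: lift each loose one out and put it in the repair box, but leave every firm one fully seated in the sill. Do not disturb the glue bottle, the plant or the screwdriver.

Things in the scene. Friction and masses are not known exactly. Their poses are not given: they have to be found in the camera images.
- spindle_a: White rail spindle, 154 mm long, 0.16 kg, own z along its length, origin at the collar's centre. z -41 to -7 mm: 21 mm square tenon, hidden in the sill; -7 to +7: 46 mm square collar resting on the sill; +7 to +113: 28 mm square shaft. Fitted: upright, sides parallel to the sill, origin 47 mm and top 160 mm above the table. All look alike; None = absent.
- spindle_b: As spindle_a. Feel, gripped near the top and pushed along the sill: a firm one gives 1.5 to 3 mm each way by 8 N, springily; a loose one (worn mortise) goes 7 mm each way at under 6 N, the first few mm almost free. Only the fit holds them: firm or loose, each lifts straight out with little force (34 mm of tenon), so only sideways play tells. Grip the top 40 mm, or the gripper's body meets the top.
- spindle_c: As spindle_a (shape, origin) and spindle_b (how loose and firm ones feel).
- spindle_d: As spindle_a (shape, origin) and spindle_b (how loose and firm ones feel).
- spindle_e: As spindle_a (shape, origin) and spindle_b (how loose and firm ones feel).
- spindle_f: As spindle_a (shape, origin) and spindle_b (how loose and firm ones feel).
- sill: White sill of the rail, fixed to the table: 80 (x) x 430 (y) x 40 mm high; origin at the centre of its underside, its y runs along the row. Six square mortises on its centre line at y = -175, -105, -35, 35, 105, 175 mm.
- speaker: Grey fabric wireless speaker with black foot, 62 (x, depth) x 100 (y) x 180 mm high, about 0.6 kg, heavy at the foot; stands upright on the table close in front of the sill, in the way of the gripper. Origin at the centre of its underside, z up.
- lantern: Black-framed LED lantern with frosted panes, 60 x 60 x 165 mm high, about 0.45 kg, heavy at the foot; stands upright close in front of the sill beside the speaker, in the way of the gripper. Origin at the centre of its underside, z up.
- mat: Cork mat, 140 (x) x 220 (y) x 3 mm, fixed flat on the table; origin at the centre of its underside. Room for the speaker and the lantern side by side along its y.
- repair_box: Open light-wood box fixed to the table, outside 150 (x) x 210 (y) x 90 mm high, walls and floor 5 mm; origin at the centre of its underside. Loose spindles go in it, standing tenon down, leaning or lying, the collar below the rim.
- glue: Yellow glue bottle with a red cap, diameter 52, height 130 mm, origin at the centre of its underside. Bystander.
- succulent: White pot with a green succulent, diameter 84, pot 65 mm and leaves about 95 mm high, origin at the centre of its underside. Bystander.
- screwdriver: Screwdriver lying on the table behind the sill, 200 mm long, origin on the table near its middle. Bystander.
Not all that is in view belongs to the job. Leave any blue or turquoise look-alike of the spindle_b alone. What is shaped like the spindle_e but purple is not meant.

How it is judged:
By the outcome, as a careful person would: the job done as asked, in the order asked, and still so for the second after the job is handed in, with the robot touching nothing.
Of spindle_a, spindle_b, spindle_c, spindle_d, spindle_e, spindle_f only 4 to 6 are there at a start; the rules pass over those that are not, and their reading is None.
At some moment in a run one of speaker, lantern may be knocked a few centimetres aside while the robot is not near it.
Once in a run the grip may slacken for a moment while it holds something.
It also fails if it takes over 210 s, if anything falls off the work surface, if the arm or the gripper's body presses on something with over 40 N, if the wrist force passes 120 N, or if a joint passes its speed limit or range.

## Robot

A 6-joint arm with a two-finger parallel gripper is mounted at the origin on the work surface. World frame = base frame: x ahead of the robot, y to its left, z up, the work surface at z = 0. Lengths are in m, angles in degrees, forces in N, time in s.
With the tool pointing down it reaches from about 0.25 to 0.725 m from the base axis. Payload 9.7 kg.
Tool frame: the origin (TCP) lies at the very end of the fingers, on their centre line; the grasp point (between the pads) lies 19 mm behind it; z points along the fingers, y is the line along which they close (so a half turn about z gives the same grasp; the last joint's range is limited). The gripper opens to 85 mm and grips with 20 to 120 N. Pads are 22 mm wide; open, the fingers measure 114 mm over their backs; the gripper's body (76 mm by 85 mm) begins 54 mm behind the grasp point. The pads swing forward as they close: fully open they stand 13 mm farther back than shut.
Start: joints at [-73.682, 4.979, 10.078, 95.1, 0, 90], TCP at [0.155, -0.528, 0.231] pointing down, gripper open.
Joint ranges: [-179.16, 179.16], [-48.56, 103.87], [-65.8, 70.77], [-126.05, 130.52], [-82.76, 87.17], [-180, 180]. Speed limits (degrees/s): [127.2, 127.2, 147.25, 180, 180, 180].

## Interface

Orientations are given as [roll, pitch, yaw] about the fixed x, y, z axes, in that order (R = Rz(yaw) Ry(pitch) Rx(roll)).
In Python, from workcell import bot, viewer, finder gives the robot as it stands. The module is installed in compiled form; this text tells all that it offers.
- The arm moves only by the shell command python3 -m inch 'ROWS' [FORCE]. ROWS is JSON, a list that holds one entry, the list of rows, each a list of 7 numbers: the opening in per cent of the stroke, from 0 (shut) to 100 (fully open), then the shift along the tool's x, y, z in mm, then the turn, a rotation vector about the tool's x, y, z in degrees. In form: [[[grip, tx, ty, tz, ax, ay, az], ...]]. A call has 1 to 8 rows; each row shifts and turns the commanded pose from where the row before left it, along the tool's axes as they then stand; what a row does not reach is not made up. A row lasts 1/8 s, in which the tool goes at most 62.5 mm and 10.7 degrees, less where a joint would pass 70% of its speed; a pose out of reach is approached as far as the arm can. A call with a gripper value outside its range is refused whole. The fingers move at their own pace and stop on an object; FORCE is the grip in N (left out, the last holds). Time passes only in rows, so rows that do not move let the fingers close. It gives the time, the measured TCP pose, the force, the opening and the grip force at its end, in the units of the state.
- bot.get_obs(): the state, without advancing time (a new reading comes with each control period).
- viewer.camera(name): name is "scene" or "top"; returns a dict with "pixels" (420x560x3 uint8, red, green, blue), "vfov" (degrees; the focal length in pixels is half the picture's height over the tangent of half this angle, whatever the lens; pixels are square), "cx", "cy" (the principal point, pixels), "R" (3x3) and "t" (3): a world point X has camera coordinates R X + t. Camera axes: x right, y down, z forward; pixel columns grow to the right and rows downward; lengths in m; the calibration is good to about 2 mm. A picture is of the moment at which its call begins. There is no depth.
- bot.job_done(): hands the job in; it is judged then, once.
Trained networks look in the newest picture that a camera, given by its name, has taken for a name from the list of things; names that differ only in an ending like _2 or _b are one class to them, and where a whole thing is asked for, a point or a joint stands for the part that bears it (a point fixed in the world has none). Each returns a list of dicts, best first, with "conf" (0 to 1); they miss things now and then, are a little off and sometimes report something else, mostly with a low value. They report only what shows in the picture. A call takes as long as a camera call. They do not tell look-alikes from the thing itself.
- finder.outline_of(camera, thing): "pixels" (420x560 bool, what is visible of it) and "extent" ([centre column, centre row, width, height] in pixels, round what is visible of it).
- finder.mark_of(camera, thing): "position" ([column, row] in pixels: a listed point, or the origin of a listed thing).
The state is a dict: "time": time; "q": joint angles; "qd": joint speeds; "joint_efforts": joint torques, N m; "ee_pos": TCP position; "tcp_rot": TCP orientation; "wrist_force": force on the tool from outside, world axes, zero at the start; "torque": the same for the moment, N m; "opening": finger opening in m; "grasp_force": force on a finger pad.
Only numpy, scipy, OpenCV 4.12 (cv2) and the standard library are available. Lean on these libraries where they do the work, as an engineer would, in place of code of your own. Each camera call takes 0.05 s, during which the arm holds its last target. There are 200 camera calls.

## Working session

There is one attempt and no reset: what is moved stays moved. The work goes in short steps, Python scripts to look and compute and a shell command to move; the robot and the scene stay as the last step left them, time stands still between calls to the robot, and variables do not carry over. Pictures are saved under pics/ and viewed, at most 14 in all, crops included, and the job is handed in when it is done.

```bash
ls; mkdir -p pics
cat > h.py <<'E'
import numpy as np, cv2
from workcell import bot, viewer, finder
def ray(c,u,v):
    f=c["pixels"].shape[0]/2/np.tan(np.radians(c["vfov"]/2))
    d=np.array([(u-c["cx"])/f,(v-c["cy"])/f,1.]); R=np.array(c["R"]); t=np.array(c["t"])
    return -R.T@t, R.T@d
def atz(c,u,v,z):
    o,d=ray(c,u,v); return o+d*(z-o[2])/d[2]
def proj(c,X):
    f=c["pixels"].shape[0]/2/np.tan(np.radians(c["vfov"]/2))
    p=np.array(c["R"])@np.array(X)+np.array(c["t"]); return np.array([c["cx"]+f*p[0]/p[2],c["cy"]+f*p[1]/p[2]])
def save(c,n,crop=None,k=1):
    im=c["pixels"][:,:,::-1]
    if crop: im=im[crop[1]:crop[3],crop[0]:crop[2]]
    cv2.imwrite("pics/"+n,cv2.resize(im,None,fx=k,fy=k,interpolation=cv2.INTER_CUBIC))
E
python3 - <<'E'
from h import *
print(bot.get_obs())
for n in("scene","top"):
    c=viewer.camera(n); save(c,n+"1.png",k=1.4)
    o,_=ray(c,0,0); print(n,o.round(3),c["vfov"],c["cx"],c["cy"])
    for th in("spindle_a","sill","speaker","lantern","mat","repair_box","glue","succulent","screwdriver"):
        for m in finder.mark_of(n,th)[:8]:
            z=.047 if th[:3]=="spi" else 0
            p=m["position"]; print(th,round(m["conf"],2),np.round(p,1),atz(c,*p,z).round(3))
E
```

```text
pics
{'time': 0.0, 'q': array([-7.36834759e+01,  5.01158310e+00,  1.00354000e+01,  9.50992225e+01,
        1.61031187e-03,  9.00024960e+01]), 'qd': array([-0.08202894,  0.03066097,  0.09045415,  0.02051425, -0.03120784,
        0.08594023]), 'joint_efforts': array([ 5.96605914e-04, -5.20390248e+01,  4.64801717e+01,  1.64824032e-02,
        3.10076564e-05, -2.91398692e-07]), 'ee_pos': array([ 0.15446465, -0.52763444,  0.2305869 ]), 'tcp_rot': array([-1.79924594e+02, -1.60702552e-03,  1.63140260e+01]), 'wrist_force': array([-0.36532353, -1.08482822, -1.30451761]), 'torque': array([ 0.02454724, -0.00257548,  0.01520154]), 'grasp_force': 0.0, 'opening': 0.08596368190066872}
scene [ 1.176 -0.624  0.684] 51.9564413240838 277.5923515693035 204.3392114550546
spindle_a 0.98 [313.3 198.2] [0.611 0.125 0.047]
spindle_a 0.94 [232.5 253.1] [ 0.62  -0.166  0.047]
spindle_a 0.93 [327.1 189.3] [0.61  0.184 0.047]
spindle_a 0.8 [281.1 226.3] [ 0.631 -0.021  0.047]
spindle_a 0.77 [256.5 242.4] [ 0.632 -0.104  0.047]
spindle_a 0.73 [309.2 266.3] [ 0.768 -0.08   0.047]
spindle_a 0.69 [266.6 284.8] [ 0.7
[... 986 characters left out ...]
3.2 201.2] [0.612 0.184 0.047]
spindle_a 0.71 [325.8 192. ] [ 0.633 -0.103  0.047]
spindle_a 0.64 [356.9 188.8] [ 0.64  -0.176  0.047]
spindle_a 0.56 [229.6 197.3] [0.621 0.122 0.047]
sill 0.75 [279.5 203.6] [0.614 0.006 0.   ]
sill 0.51 [207.2 201.6] [0.62  0.183 0.   ]
speaker 0.72 [260.7 235.8] [0.535 0.051 0.   ]
lantern 0.71 [308.2 234.9] [ 0.537 -0.064  0.   ]
mat 0.88 [162.6 274.4] [0.443 0.285 0.   ]
mat 0.66 [326.5 190.2] [ 0.647 -0.11   0.   ]
repair_box 0.59 [409.4 270.9] [ 0.452 -0.302  0.   ]
glue 0.73 [278.1 201.8] [0.619 0.009 0.   ]
glue 0.66 [161.2 163.9] [0.716 0.301 0.   ]
succulent 0.93 [413.2 174.8] [ 0.685 -0.323  0.   ]
screwdriver 0.9 [274.7 143.1] [0.768 0.017 0.   ]
```

View pics/scene1.png

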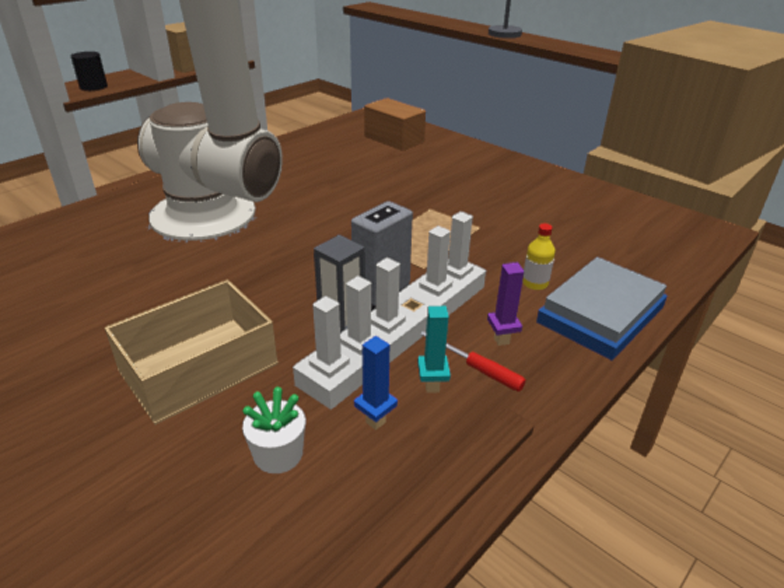

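View pics/top1.png

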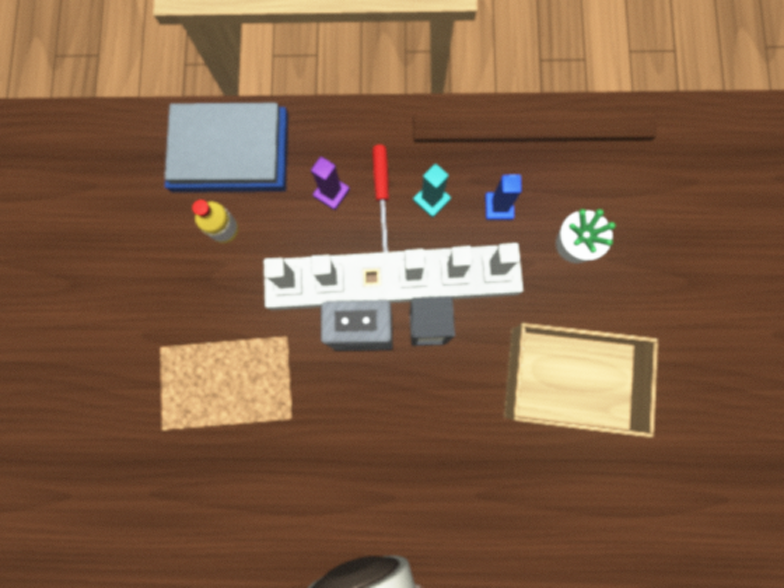

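The pictures show five white spindles in the sill and an empty mortise at top (265,197). The blue, turquoise and purple look-alikes stand behind the sill. The speaker is at top (255,231), the lantern at (308,228), the mat at (162,274) and the box at (415,272). The next step fits each one's pose from its outline.

```bash
cat >> h.py <<'E'
from scipy.optimize import minimize
def hullmask(pts):
    m=np.zeros((840*2,560*4),np.uint8)[:1680,:2240]
    cv2.fillConvexPoly(m,cv2.convexHull((np.array(pts)*4).round().astype(np.int32)),1); return m
def fit(c,name,th,dims,x0,z0=0):
    best=None
    for o in finder.outline_of(name,th)[:4]:
        yy,xx=np.nonzero(o["pixels"])
        if len(xx)<20: continue
        M=hullmask(np.c_[xx,yy])
        a,b,h=dims
        def cost(p):
            x,y,w=p; C,S=np.cos(w*10),np.sin(w*10)
            P=[proj(c,[x+C*i*a/2-S*j*b/2,y+S*i*a/2+C*j*b/2,z0+k*h]) for i in(-1,1) for j in(-1,1) for k in(0,1)]
            m=hullmask(P); return 1-(m&M).sum()/max(1,(m|M).sum())
        r=minimize(cost,x0,method="Nelder-Mead",options=dict(initial_simplex=[np.add(x0,d) for d in([-.01,-.01,-.006],[.012,0,0],[0,.012,0],[0,0,.012])],xatol=1e-5,fatol=1e-4,maxiter=150))
        if best is None or r.fun<best[0]: best=(r.fun,r.x,o["conf"])
    if best: 
        f,x,cf=best; print(name,th,"x %.4f y %.4f yaw %.1f  1-IoU %.3f conf %.2f"%(x[0],x[1],np.degrees(x[2]*10),f,cf)); return x
E
python3 - <<'E'
from h import *
c=viewer.camera("top"); n="top"
fit(c,n,"speaker",(.062,.1,.18),(.533,.049,.007))
fit(c,n,"lantern",(.06,.06,.165),(.535,-.06,.007))
fit(c,n,"sill",(.08,.43,.04),(.623,.006,.007))
fit(c,n,"mat",(.14,.22,.003),(.448,.285,.007))
fit(c,n,"repair_box",(.15,.21,.09),(.452,-.301,-.007))
c=viewer.camera("scene"); n="scene"
fit(c,n,"mat",(.14,.22,.003),(.448,.285,.007))
fit(c,n,"repair_box",(.15,.21,.09),(.452,-.301,-.007))
fit(c,n,"speaker",(.062,.1,.18),(.533,.049,.007))
fit(c,n,"lantern",(.06,.06,.165),(.535,-.06,.007))
E
```

```text
top speaker x 0.5314 y 0.0544 yaw 0.5  1-IoU 0.044 conf 0.70
top lantern x 0.5395 y -0.0562 yaw 2.8  1-IoU 0.049 conf 0.90
top sill x 0.6239 y 0.0033 yaw 3.2  1-IoU 0.051 conf 0.70
top mat x 0.4468 y 0.2891 yaw 4.8  1-IoU 0.018 conf 0.70
top repair_box x 0.4514 y -0.2951 yaw -6.7  1-IoU 0.024 conf 0.96
scene mat x 0.4483 y 0.2891 yaw 5.2  1-IoU 0.271 conf 0.66
scene repair_box x 0.4525 y -0.2988 yaw -7.5  1-IoU 0.013 conf 0.69
scene speaker x 0.5250 y 0.0657 yaw 11.0  1-IoU 0.171 conf 0.84
scene lantern x 0.5215 y -0.0422 yaw 6.0  1-IoU 0.241 conf 0.91
```

```bash
cat >> h.py <<'E'
from scipy.spatial.transform import Rotation as Ro
def go(x,y,z,yaw=None):
    s=bot.get_obs(); R=Ro.from_euler("xyz",s["tcp_rot"],degrees=True)
    print("shift",(R.inv().apply(np.array([x,y,z])-s["ee_pos"])*1000).round(1),"at",s["ee_pos"].round(4),s["tcp_rot"].round(1))
    if yaw is not None: print("turn",np.degrees((R.inv()*Ro.from_euler("xyz",[180,0,yaw],degrees=True)).as_rotvec()).round(1))
E
python3 -m inch '[[[100,30,-32,-5,0,0,0],[100,38,-32,-5,0,0,0],[100,38,-32,-5,0,0,0],[100,38,-32,-5,0,0,0],[100,38,-32,-5,0,0,0],[100,38,-32,-5,0,0,0],[100,38,-32,0,0,0,0],[100,38,-32,0,0,0,0]]]' 60
python3 -m inch '[[[100,38,-32,0,0,0,0],[100,38,-32,0,0,0,0],[100,38,-32,0,0,0,0],[100,38,-32,0,0,0,0],[100,38,-32,0,0,0,0],[100,38,-32,0,0,0,0],[100,0,0,0,0,0,-10],[100,0,0,0,0,0,-10]]]'
python3 -m inch '[[[100,0,0,0,0,0,-10],[100,0,0,0,0,0,-10],[100,0,0,0,0,0,-10],[100,0,0,0,0,0,-10],[100,0,0,0,0,0,-10],[100,0,0,0,0,0,-3],[100,0,0,0,0,0,0]]]'
python3 -c "
from h import *
go(.5315,.053,.131,91)"
```

```text
time: 2.55
ee_pos: [0.3674, -0.1976, 0.2616]
tcp_rot: [180.0, -0.0, 16.3]
wrist_force: [0.1, -1.3, -0.3]
opening: 0.0857
grasp_force: 0.0
time: 3.55
ee_pos: [0.5317, 0.0501, 0.2609]
tcp_rot: [-180.0, 0.0, 36.7]
wrist_force: [0.3, -1.1, 0.2]
opening: 0.0852
grasp_force: 0.0
time: 4.42
ee_pos: [0.5315, 0.0493, 0.2613]
tcp_rot: [180.0, -0.0, 89.3]
wrist_force: [-0.5, 0.2, 0.3]
opening: 0.0857
grasp_force: 0.0
shift [ 3.700e+00 -1.000e-01  1.303e+02] at [0.5315 0.0493 0.2613] [180.   -0.   89.3]
turn [ 0.  -0.  -1.7]
```

```bash
python3 -m inch '[[[100,4,0,30,0,0,-1],[100,0,0,25,0,0,0],[100,0,0,25,0,0,0],[100,0,0,25,0,0,0],[100,0,0,23,0,0,0],[100,0,0,0,0,0,0]]]' 60
python3 -m inch '[[[50,0,0,0,0,0,0],[50,0,0,0,0,0,0],[50,0,0,0,0,0,0],[50,0,0,0,0,0,0]]]'
```

```text
time: 5.18
ee_pos: [0.5306, 0.0532, 0.1318]
tcp_rot: [-179.8, 0.0, 90.3]
wrist_force: [0.9, 0.7, -0.2]
opening: 0.0854
grasp_force: 0.0
time: 5.68
ee_pos: [0.5319, 0.0534, 0.1348]
tcp_rot: [179.9, -0.0, 90.3]
wrist_force: [-2.2, -0.2, 7.1]
opening: 0.0613
grasp_force: 67.4
```

```bash
python3 -m inch '[[[40,0,0,0,0,0,0],[40,0,0,0,0,0,0],[40,0,0,0,0,0,0],[40,0,0,0,0,0,0],[40,0,0,0,0,0,0]]]' 60
```

```text
time: 6.3
ee_pos: [0.5319, 0.0534, 0.1349]
tcp_rot: [179.9, -0.0, 90.3]
wrist_force: [-2.8, -0.1, 5.4]
opening: 0.0612
grasp_force: 67.4
```

```bash
python3 -m inch '[[[40,0,0,-7,0,0,0],[40,0,0,-10,0,0,0],[40,10,-5,-6,0,0,0],[40,25,-8,0,0,0,0],[40,30,-9,0,0,0,0],[40,30,-9,0,0,0,0],[40,30,-9,0,0,0,0],[40,30,-9,0,0,0,0]]]' 90
python3 -m inch '[[[40,30,-9,0,0,0,0],[40,30,-9,0,0,0,0],[40,30,-9,0,0,0,0],[40,20,-6,0,0,0,-2],[40,10,-4,0,0,0,-2],[40,0,0,0,0,0,0],[40,0,0,0,0,0,0]]]'
python3 -c "
from h import *
go(.443,.339,.141,95)
c=viewer.camera('top');save(c,'t2.png')
fit(c,'top','speaker',(.062,.1,.18),(.443,.339,.008),.02)"
```

```text
time: 7.3
ee_pos: [0.4809, 0.2095, 0.1564]
tcp_rot: [-180.0, -0.0, 90.3]
wrist_force: [0.9, -0.5, -6.1]
opening: 0.0613
grasp_force: 99.1
time: 8.18
ee_pos: [0.444, 0.327, 0.1563]
tcp_rot: [180.0, 0.0, 94.3]
wrist_force: [0.1, 0.2, -6.7]
opening: 0.0611
grasp_force: 99.2
shift [12.  -0.1 15.3] at [0.444  0.327  0.1563] [180.    0.   94.3]
turn [ 0.   0.  -0.7]
top speaker x 0.4466 y 0.2795 yaw -0.1  1-IoU 0.344 conf 0.60
```

```bash
python3 -m inch '[[[40,8,0,0,0,0,0],[40,4,0,4,0,0,0],[40,0,0,6,0,0,0],[40,0,0,4,0,0,0],[40,0,0,3,0,0,0],[40,0,0,1.5,0,0,0],[40,0,0,0,0,0,0]]]'
```

```text
time: 9.15
ee_pos: [0.4428, 0.3397, 0.1381]
tcp_rot: [180.0, -0.0, 94.3]
wrist_force: [-0.4, -0.7, -4.4]
opening: 0.061
grasp_force: 99.3
```

```bash
python3 -m inch '[[[40,0,0,0.7,0,0,0],[40,0,0,0,0,0,0],[70,0,0,0,0,0,0],[100,0,0,0,0,0,0],[100,0,0,0,0,0,0],[100,0,0,0,0,0,0],[100,0,0,-20,0,0,0],[100,0,0,-30,0,0,0]]]' 60
python3 -m inch '[[[100,0,0,-35,0,0,0],[100,0,0,-35,0,0,0],[100,-30,5,0,0,0,0],[100,-45,10,0,0,0,0],[100,-45,10,0,0,0,2],[100,-45,10,0,0,0,2],[100,-45,10,0,0,0,0],[100,-45,10,0,0,0,0]]]'
python3 -c "
from h import *
c=viewer.camera('top');save(c,'t3.png',k=1.4)
fit(c,'top','lantern',(.06,.06,.165),(.539,-.057,.005))
c2=viewer.camera('scene');save(c2,'s3.png',k=1.4)
go(.539,-.057,.25,92)"
```

```text
time: 10.15
ee_pos: [0.4425, 0.3394, 0.1868]
tcp_rot: [-179.9, 0.1, 94.3]
wrist_force: [-0.1, -0.2, 1.3]
opening: 0.0851
grasp_force: 0.0
time: 11.15
ee_pos: [0.5094, 0.086, 0.2571]
tcp_rot: [180.0, -0.0, 90.3]
wrist_force: [1.5, 0.3, 1.3]
opening: 0.0856
grasp_force: 0.0
top lantern x 0.5392 y -0.0565 yaw 1.3  1-IoU 0.059 conf 0.63
shift [-142.8   29.2    7.1] at [0.5095 0.0857 0.2571] [180.    0.   90.1]
turn [ 0.   0.  -1.9]
```

View pics/t3.png

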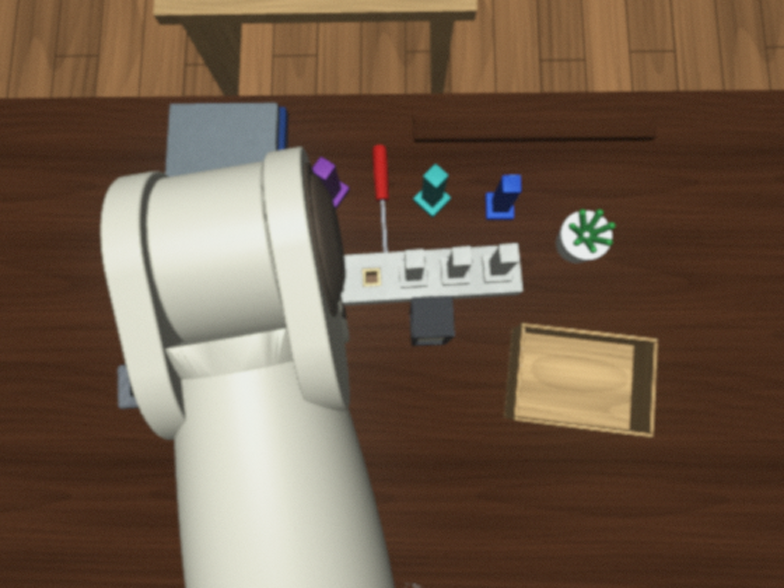

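The arm hides the mat, but the speaker's edge shows at (125,385). The lantern is still at (432,320), so I'll grip it there.

```bash
python3 -m inch '[[[100,-36,7,0,0,0,-1],[100,-36,7,0,0,0,0],[100,-36,8,0,0,0,0],[100,-35,7,7,0,0,0],[100,0,0,25,0,0,0],[100,0,0,25,0,0,0],[100,0,0,25,0,0,0],[100,0,0,25,0,0,0]]]' 60
python3 -m inch '[[[100,0,0,25,0,0,0],[100,0,0,0,0,0,0]]]'
```

```text
time: 12.3
ee_pos: [0.5409, -0.0538, 0.1493]
tcp_rot: [180.0, -0.0, 91.4]
wrist_force: [0.1, -0.3, 0.1]
opening: 0.0856
grasp_force: 0.0
time: 12.55
ee_pos: [0.5398, -0.0539, 0.1234]
tcp_rot: [-179.8, -0.0, 91.4]
wrist_force: [-0.4, 1.0, -0.2]
opening: 0.0856
grasp_force: 0.0
```

```bash
python3 -m inch '[[[50,0,0,0,0,0,0],[45,0,0,0,0,0,0],[40,0,0,0,0,0,0],[40,0,0,0,0,0,0],[40,0,0,0,0,0,0],[40,0,0,0,0,0,0]]]' 90
```

```text
time: 13.3
ee_pos: [0.5412, -0.0549, 0.1269]
tcp_rot: [179.9, -0.0, 91.3]
wrist_force: [-2.7, 0.2, 5.8]
opening: 0.0586
grasp_force: 98.1
```

```bash
python3 -m inch '[[[40,0,0,-7,0,0,0],[40,0,0,-10,0,0,0],[40,10,-5,-6,0,0,0],[40,25,-8,0,0,0,0],[40,30,-9,0,0,0,0],[40,30,-9,0,0,0,0],[40,30,-9,0,0,0,0],[40,30,-9,0,0,0,0]]]'
python3 -c "
from h import *
c2=viewer.camera('scene');save(c2,'s4.png',k=1.4)
fit(c2,'scene','speaker',(.062,.1,.18),(.443,.339,.008),.003)
go(.453,.229,.13,95)"
```

```text
time: 14.3
ee_pos: [0.4874, 0.1002, 0.1484]
tcp_rot: [180.0, -0.0, 91.3]
wrist_force: [-0.2, 0.6, -3.4]
opening: 0.059
grasp_force: 101.4
scene speaker x 0.4431 y 0.3372 yaw 8.7  1-IoU 0.091 conf 0.85
shift [128.4 -30.8  18.6] at [0.4871 0.1014 0.1485] [-1.80e+02 -1.00e-01  9.15e+01]
turn [ 0.  -0.1 -3.5]
```

View pics/s4.png

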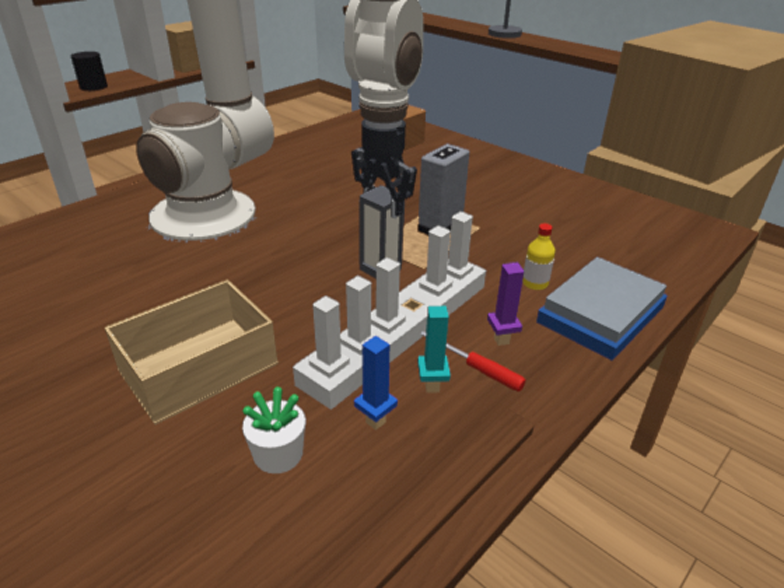

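The speaker stands on the mat at (445,190) and the gripper holds the lantern at (380,235). I'll set it down beside the speaker.

```bash
python3 -m inch '[[[40,30,-8,0,0,0,0],[40,30,-7,0,0,0,0],[40,30,-7,0,0,0,-1],[40,22,-5,0,0,0,-1],[40,12,-3,5,0,0,-1],[40,3,-1,5,0,0,0],[40,0,0,5,0,0,0],[40,0,0,3,0,0,0]]]'
python3 -m inch '[[[40,0,0,0.5,0,0,0],[40,0,0,0.5,0,0,0],[40,0,0,0,0,0,0]]]'
```

```text
time: 15.4
ee_pos: [0.4534, 0.2242, 0.1299]
tcp_rot: [-180.0, 0.0, 94.3]
wrist_force: [-6.2, -1.2, 18.1]
opening: 0.0588
grasp_force: 104.0
time: 15.78
ee_pos: [0.4534, 0.2245, 0.13]
tcp_rot: [180.0, -0.0, 94.3]
wrist_force: [-3.5, -1.5, 6.3]
opening: 0.0589
grasp_force: 102.9
```

```bash
python3 -m inch '[[[70,0,0,0,0,0,0],[100,0,0,0,0,0,0],[100,0,0,0,0,0,0],[100,0,0,0,0,0,0],[100,0,0,-20,0,0,0],[100,0,0,-30,0,0,0],[100,0,0,-35,0,0,0],[100,0,0,-35,0,0,0]]]' 60
python3 -m inch '[[[100,-20,0,0,0,0,0],[100,-40,0,0,0,0,2],[100,-45,0,0,0,0,2],[100,-45,0,0,0,0,0],[100,-45,0,0,0,0,0],[100,-45,0,0,0,0,0],[100,-45,0,0,0,0,0],[100,-45,0,0,0,0,0]]]'
python3 - <<'E'
from h import *
print(bot.get_obs()["ee_pos"])
c=viewer.camera('top');save(c,'t5.png',k=1.4); n="top"
fit(c,n,"speaker",(.062,.1,.18),(.443,.339,.008),.003)
fit(c,n,"lantern",(.06,.06,.165),(.453,.225,.008),.003)
fit(c,n,"sill",(.08,.43,.04),(.623,.006,.007))
for m in finder.mark_of(n,"spindle_a"):
    p=m["position"]; print(round(m["conf"],2),np.round(p,1),atz(c,*p,.047).round(3))
c=viewer.camera('scene');save(c,'s5.png',k=1.4); n="scene"
fit(c,n,"speaker",(.062,.1,.18),(.443,.339,.008),.003)
fit(c,n,"lantern",(.06,.06,.165),(.453,.225,.008),.003)
for m in finder.mark_of(n,"spindle_a"):
    p=m["position"]; print(round(m["conf"],2),np.round(p,1),atz(c,*p,.047).round(3))
E
```

```text
time: 16.77
ee_pos: [0.4533, 0.2248, 0.2501]
tcp_rot: [180.0, 0.0, 94.3]
wrist_force: [0.4, 0.4, 0.5]
opening: 0.0853
grasp_force: 0.0
time: 17.77
ee_pos: [0.4602, -0.1069, 0.2481]
tcp_rot: [-179.9, -0.0, 90.3]
wrist_force: [0.3, 0.8, -0.3]
opening: 0.0855
grasp_force: 0.0
[ 0.46020297 -0.10691318  0.24810989]
top speaker x 0.4420 y 0.3394 yaw 4.0  1-IoU 0.092 conf 0.56
top lantern x 0.4518 y 0.2226 yaw 4.7  1-IoU 0.044 conf 0.62
top sill x 0.6229 y 0.0188 yaw 3.6  1-IoU 0.177 conf 0.64
0.98 [235.1 197.3] [0.621 0.109 0.047]
0.95 [205. 203.] [0.608 0.179 0.047]
0.89 [235.2 136.7] [0.769 0.111 0.047]
0.81 [325.2 192.4] [ 0.632 -0.102  0.047]
0.66 [355.7 146.5] [ 0.743 -0.176  0.047]
0.64 [307.9 141.9] [ 0.755 -0.063  0.047]
0.62 [295.7 192.3] [ 0.632 -0.033  0.047]
0.5 [357.7 191.5] [ 0.634 -0.178  0.047]
scene speaker x 0.4409 y 0.3465 yaw 16.5  1-IoU 0.194 conf 0.68
scene lantern x 0.4531 y 0.2193 yaw 8.2  1-IoU 0.035 conf 0.76
0.95 [257.1 244.5] [ 0.638 -0.108  0.047]
0.81 [326.3 191.3] [0.615 0.175 0.047]
0.74 [278.7 225.5] [ 0.625 -0.023  0.047]
0.7 [263.4 286.5] [ 0.74  -0.19   0.047]
0.69 [236.3 256.9] [ 0.635 -0.169  0.047]
0.61 [310.5 266.8] [ 0.771 -0.079  0.047]
0.6 [310.7 200.3] [0.612 0.113 0.047]
0.6 [360.9 229.1] [0.775 0.104 0.047]
```

View pics/t5.png

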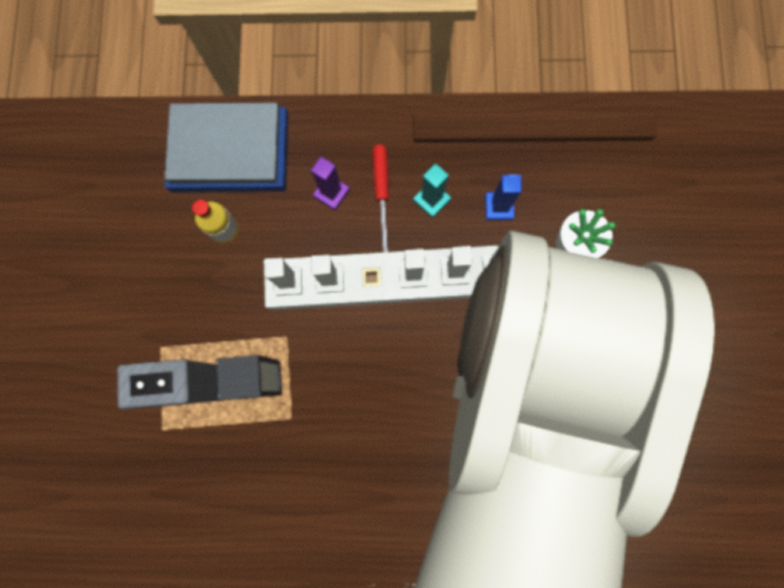

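The speaker (152,383) and lantern (245,377) both stand on the mat. Now I'll go over the first spindle, the one at sill y = -175.

Run:
```python
from h import *
print(atz(viewer.camera('top'),371/1.4,276/1.4,.04).round(4))
go(.6357,-.1716,.116,94)
```

```text
[0.6226 0.0392 0.04  ]
shift [-68.6 174.2 133.1] at [ 0.461  -0.1042  0.2491] [180.   -0.   90.4]
turn [ 0.  -0.  -3.6]
```

```bash
python3 -m inch '[[[100,-17,43,0,0,0,0],[100,-17,43,0,0,0,0],[100,-17,43,0,0,0,0],[100,-17,43,0,0,0,0],[100,0,0,0,0,0,-3.6],[100,0,0,0,0,0,0]]]' 60
python3 -c "
from h import *
go(.637,-.171,.116,94)"
```

```text
time: 19.02
ee_pos: [0.6337, -0.1714, 0.2481]
tcp_rot: [-179.9, -0.0, 93.9]
wrist_force: [-0.3, 0.4, 1.5]
opening: 0.0857
grasp_force: 0.0
shift [1.000e-01 3.500e+00 1.321e+02] at [ 0.6337 -0.1714  0.2481] [-179.9   -0.    93.9]
turn [-0.1 -0.  -0.1]
```

```bash
python3 -m inch '[[[100,0,3,30,0,0,0],[100,0,0,30,0,0,0],[100,0,0,30,0,0,0],[100,0,0,30,0,0,0],[100,0,0,12,0,0,0],[60,0,0,0,0,0,0],[30,0,0,0,0,0,0],[20,0,0,0,0,0,0]]]' 60
python3 -m inch '[[[20,0,0,0,0,0,0],[20,0,0,0,0,0,0]]]'
```

```text
time: 20.02
ee_pos: [0.6368, -0.1719, 0.1185]
tcp_rot: [179.9, 0.0, 93.9]
wrist_force: [-0.3, -0.2, 0.7]
opening: 0.0321
grasp_force: 0.4
time: 20.27
ee_pos: [0.6367, -0.1719, 0.1182]
tcp_rot: [179.9, 0.0, 93.9]
wrist_force: [-1.6, 0.2, 5.3]
opening: 0.0273
grasp_force: 62.7
```

```bash
python3 -m inch '[[[20,2,0,0,0,0,0],[20,2,0,0,0,0,0],[20,0,0,0,0,0,0],[20,0,0,0,0,0,0]]]'
python3 -m inch '[[[20,-2,0,0,0,0,0],[20,-2,0,0,0,0,0],[20,-2,0,0,0,0,0],[20,-2,0,0,0,0,0],[20,0,0,0,0,0,0],[20,0,0,0,0,0,0]]]'
python3 -m inch '[[[20,2,0,0,0,0,0],[20,2,0,0,0,0,0],[20,0,0,0,0,0,0],[20,0,0,0,0,0,0]]]'
```

```text
time: 20.78
ee_pos: [0.6364, -0.1684, 0.1182]
tcp_rot: [179.9, 0.1, 93.9]
wrist_force: [-0.5, -2.2, 5.8]
opening: 0.0271
grasp_force: 62.9
time: 21.52
ee_pos: [0.6369, -0.1753, 0.1183]
tcp_rot: [179.9, -0.0, 93.9]
wrist_force: [-1.4, 3.6, 6.8]
opening: 0.0271
grasp_force: 63.0
time: 22.02
ee_pos: [0.6367, -0.1726, 0.1182]
tcp_rot: [179.9, 0.1, 93.9]
wrist_force: [-1.9, -2.7, 5.3]
opening: 0.0271
grasp_force: 62.9
```

```bash
python3 -m inch '[[[20,2.5,0,0,0,0,0],[20,2,0,0,0,0,0],[20,2,0,0,0,0,0],[20,0,0,0,0,0,0],[20,0,0,0,0,0,0]]]'
python3 -m inch '[[[20,-3,0,0,0,0,0],[20,-3,0,0,0,0,0],[20,-3,0,0,0,0,0],[20,-3,0,0,0,0,0],[20,0,0,0,0,0,0],[20,0,0,0,0,0,0]]]'
```

```text
time: 22.65
ee_pos: [0.6362, -0.1663, 0.1183]
tcp_rot: [179.9, 0.1, 93.9]
wrist_force: [-0.3, -4.3, 7.0]
opening: 0.0275
grasp_force: 63.0
time: 23.4
ee_pos: [0.637, -0.1769, 0.1182]
tcp_rot: [179.9, -0.0, 93.9]
wrist_force: [-1.0, 2.5, 7.7]
opening: 0.0277
grasp_force: 63.0
```

```bash
python3 -m inch '[[[20,2.5,0,0,0,0,0],[20,2.5,0,0,0,0,0],[20,0,0,-10,0,0,0],[20,0,0,-20,0,0,0],[20,0,0,-25,0,0,0],[20,0,0,-25,0,0,0],[20,0,0,-25,0,0,0],[20,0,0,-12,0,0,0]]]' 80
python3 -c "
from h import *
go(.4435,-.3665,.235,94)"
```

```text
time: 24.4
ee_pos: [0.6366, -0.1723, 0.2356]
tcp_rot: [179.9, 0.0, 93.9]
wrist_force: [-0.2, -0.1, -1.6]
opening: 0.0271
grasp_force: 78.7
shift [-180.5 -205.9    0.4] at [ 0.6366 -0.1723  0.2356] [179.9   0.   93.9]
turn [ 0.1  0.  -0.1]
```

```bash
python3 -m inch '[[[20,0,-30,0,0,0,0],[20,-25,-35,0,0,0,0],[20,-35,-35,0,0,0,0],[20,-35,-35,0,0,0,0],[20,-35,-35,0,0,0,0],[20,-30,-25,0,0,0,0],[20,-20,-11,0,0,0,0],[20,0,0,0,0,0,0]]]'
python3 -c "
from h import *
go(.4435,-.3665,.119,94)
c=viewer.camera('scene');save(c,'s6.png',k=1.4)"
```

```text
time: 25.4
ee_pos: [0.4422, -0.367, 0.2335]
tcp_rot: [-180.0, -0.0, 93.8]
wrist_force: [0.2, 0.6, -1.6]
opening: 0.0271
grasp_force: 79.3
shift [  0.3   1.4 114.5] at [ 0.4422 -0.367   0.2335] [-180.    -0.    93.8]
turn [-0.  -0.  -0.2]
```

View pics/s6.png

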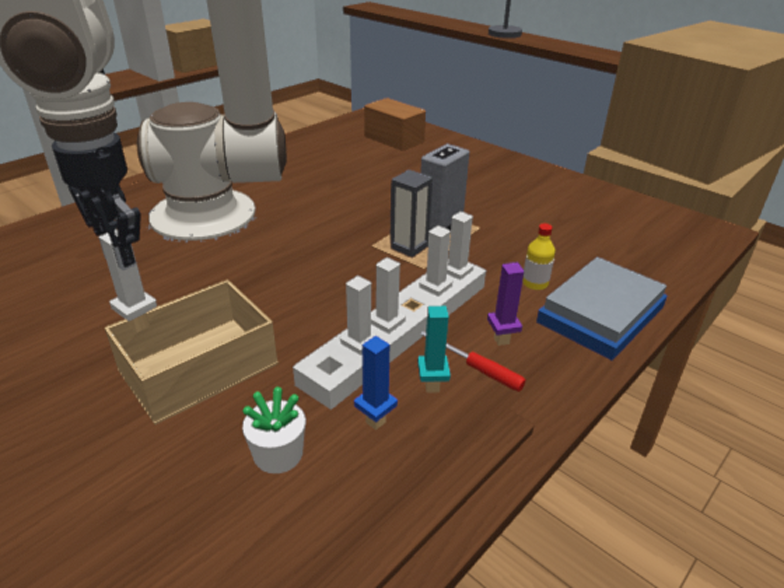

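The loose spindle is held over the box at (130,290). I'll lower it in and release it.

```bash
python3 -m inch '[[[20,0,1,25,0,0,0],[20,0,0,30,0,0,0],[20,0,0,30,0,0,0],[20,0,0,20,0,0,0],[20,0,0,5,0,0,0],[20,0,0,2,0,0,0],[20,0,0,0,0,0,0]]]'
```

```text
time: 26.32
ee_pos: [0.4446, -0.3659, 0.1229]
tcp_rot: [179.9, 0.0, 93.9]
wrist_force: [-0.8, -0.1, -1.3]
opening: 0.027
grasp_force: 79.4
```

```bash
python3 -m inch '[[[20,0,0,1,0,0,0],[20,0,0,0,0,0,0],[35,0,0,0,0,0,0],[60,0,0,0,0,0,0],[60,0,0,0,0,0,0],[60,0,0,-20,0,0,0],[100,0,0,-30,0,0,0],[100,0,0,-30,0,0,0]]]'
python3 -m inch '[[[100,0,0,-35,0,0,0],[100,30,25,0,0,0,0],[100,40,35,0,0,0,0],[100,40,35,0,0,0,0],[100,40,35,0,0,0,0],[100,40,35,0,0,0,0],[100,40,15,0,0,0,0],[100,0,0,0,0,0,0]]]' 60
python3 -c "
from h import *
c=viewer.camera('top')
go(.632,-.101,.116,94)"
```

```text
time: 27.32
ee_pos: [0.444, -0.3658, 0.202]
tcp_rot: [-180.0, -0.0, 93.9]
wrist_force: [-0.4, -0.9, -0.2]
opening: 0.0842
grasp_force: 0.0
time: 28.32
ee_pos: [0.6088, -0.1215, 0.2358]
tcp_rot: [-180.0, -0.0, 94.1]
wrist_force: [-1.1, -0.2, 0.1]
opening: 0.0857
grasp_force: 0.0
shift [ 20.3  25.3 119.9] at [ 0.6083 -0.123   0.2359] [-180.     0.    94.1]
turn [-0.   0.   0.1]
```

```bash
python3 -m inch '[[[100,20,25,0,0,0,0],[100,0,0,0,0,0,0],[100,0,0,30,0,0,0],[100,0,0,30,0,0,0],[100,0,0,30,0,0,0],[100,0,0,29,0,0,0],[60,0,0,0,0,0,0],[20,0,0,0,0,0,0]]]' 60
python3 -m inch '[[[20,0,0,0,0,0,0],[20,0,0,0,0,0,0],[20,0,0,0,0,0,0]]]'
python3 -m inch '[[[20,2,0,0,0,0,0],[20,2,0,0,0,0,0],[20,0,0,0,0,0,0],[20,0,0,0,0,0,0]]]'
python3 -m inch '[[[20,-2,0,0,0,0,0],[20,-2,0,0,0,0,0],[20,-2,0,0,0,0,0],[20,-2,0,0,0,0,0],[20,0,0,0,0,0,0],[20,0,0,0,0,0,0]]]'
python3 -m inch '[[[20,2,0,0,0,0,0],[20,2,0,0,0,0,0],[20,0,0,0,0,0,0],[20,0,0,0,0,0,0]]]'
```

```text
time: 29.38
ee_pos: [0.6316, -0.1033, 0.1186]
tcp_rot: [179.9, 0.0, 93.9]
wrist_force: [0.4, -0.6, 0.9]
opening: 0.0514
grasp_force: 0.0
time: 29.75
ee_pos: [0.6322, -0.1027, 0.1188]
tcp_rot: [179.9, 0.0, 93.9]
wrist_force: [-0.2, -1.1, 5.9]
opening: 0.0272
grasp_force: 62.9
time: 30.25
ee_pos: [0.6319, -0.099, 0.1187]
tcp_rot: [179.9, 0.1, 93.9]
wrist_force: [-0.9, -3.2, 5.6]
opening: 0.027
grasp_force: 63.1
time: 31.0
ee_pos: [0.6324, -0.1061, 0.1188]
tcp_rot: [179.9, -0.0, 93.9]
wrist_force: [-0.7, 2.1, 5.9]
opening: 0.0273
grasp_force: 63.2
time: 31.5
ee_pos: [0.6321, -0.1029, 0.1188]
tcp_rot: [179.9, 0.1, 93.9]
wrist_force: [-2.0, -1.8, 6.8]
opening: 0.0273
grasp_force: 63.1
```

```bash
python3 -m inch '[[[20,3,0,0,0,0,0],[20,3.5,0,0,0,0,0],[20,0,0,0,0,0,0],[20,0,0,0,0,0,0]]]'
python3 -m inch '[[[20,-3,0,0,0,0,0],[20,-3.5,0,0,0,0,0],[20,0,0,-8,0,0,0],[20,0,0,-20,0,0,0],[20,0,0,-25,0,0,0],[20,0,0,-25,0,0,0],[20,0,0,-25,0,0,0],[20,0,0,-15,0,0,0]]]' 80
python3 -c "
from h import *
go(.4495,-.322,.235,94)"
```

```text
time: 32.0
ee_pos: [0.6316, -0.097, 0.1189]
tcp_rot: [179.9, 0.1, 93.9]
wrist_force: [-1.4, -5.1, 7.1]
opening: 0.0275
grasp_force: 63.0
time: 33.0
ee_pos: [0.6317, -0.1025, 0.2368]
tcp_rot: [179.9, 0.0, 93.9]
wrist_force: [0.5, -1.1, -1.4]
opening: 0.0272
grasp_force: 78.6
shift [-206.6 -196.8    1.7] at [ 0.6317 -0.1025  0.2368] [179.9   0.   93.9]
turn [ 0.1  0.  -0.1]
```

```bash
python3 -m inch '[[[20,0,-30,0,0,0,0],[20,-25,-35,0,0,0,0],[20,-35,-35,0,0,0,0],[20,-35,-35,0,0,0,0],[20,-35,-35,0,0,0,0],[20,-35,-20,0,0,0,0],[20,-30,-7,0,0,0,0],[20,0,0,0,0,0,0]]]'
python3 -c "
from h import *
go(.450,-.310,.119,94)
c=viewer.camera('scene');save(c,'s7.png',(40,100,340,330),2.3)"
```

```text
time: 34.0
ee_pos: [0.4477, -0.312, 0.2351]
tcp_rot: [-180.0, 0.0, 93.8]
wrist_force: [-0.1, 0.3, -2.8]
opening: 0.0269
grasp_force: 79.5
shift [  1.9   2.5 116.1] at [ 0.4477 -0.312   0.2351] [-180.     0.    93.8]
turn [-0.   0.  -0.2]
```

View pics/s7.png

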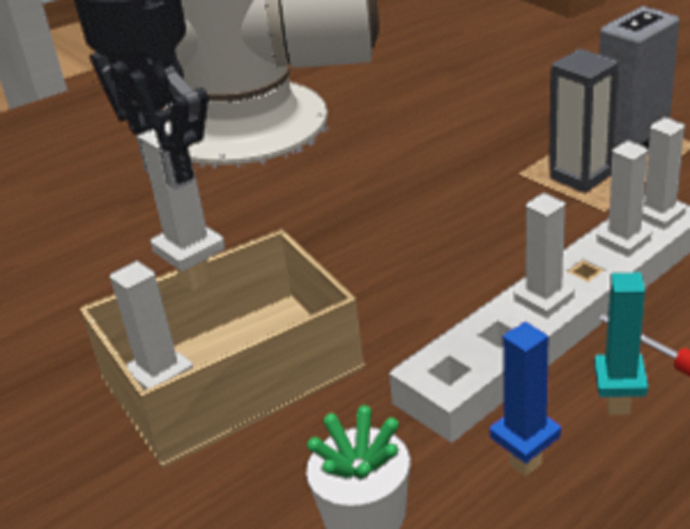

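The first spindle stands in the box at crop (150,325) and the second hangs over it. I'll lower the second.

```bash
python3 -m inch '[[[20,3,2,25,0,0,0],[20,0,0,30,0,0,0],[20,0,0,30,0,0,0],[20,0,0,20,0,0,0],[20,0,0,6,0,0,0],[20,0,0,3,0,0,0],[20,0,0,1,0,0,0],[20,0,0,0,0,0,0]]]'
python3 -m inch '[[[20,0,0,0.5,0,0,0],[35,0,0,0,0,0,0],[60,0,0,0,0,0,0],[60,0,0,0,0,0,0],[60,0,0,-20,0,0,0],[100,0,0,-30,0,0,0],[100,0,0,-30,0,0,0],[100,0,0,-35,0,0,0]]]'
python3 -m inch '[[[100,40,30,0,0,0,0],[100,45,35,0,0,0,0],[100,45,35,0,0,0,0],[100,45,35,0,0,0,0],[100,45,35,0,0,0,0],[100,45,10,0,0,0,0],[100,0,0,0,0,0,0]]]' 60
python3 -c "
from h import *
go(.627,-.032,.118,94)"
```

```text
time: 35.05
ee_pos: [0.4504, -0.3074, 0.1208]
tcp_rot: [180.0, 0.0, 93.9]
wrist_force: [0.1, -0.2, -1.6]
opening: 0.027
grasp_force: 79.4
time: 36.05
ee_pos: [0.4499, -0.3072, 0.2354]
tcp_rot: [-180.0, -0.0, 93.9]
wrist_force: [0.6, -0.3, 0.6]
opening: 0.0854
grasp_force: 0.0
time: 36.92
ee_pos: [0.6121, -0.0276, 0.2341]
tcp_rot: [-180.0, -0.0, 94.1]
wrist_force: [-0.3, 0.0, -0.2]
opening: 0.0852
grasp_force: 0.0
shift [ -5.5  14.7 116.1] at [ 0.6121 -0.0276  0.2341] [-180.    -0.    94.1]
turn [-0.  -0.   0.1]
```

```bash
python3 -m inch '[[[100,-5.5,15,0,0,0,0],[100,0,0,0,0,0,0],[100,0,0,30,0,0,0],[100,0,0,30,0,0,0],[100,0,0,30,0,0,0],[100,0,0,26,0,0,0],[60,0,0,0,0,0,0],[20,0,0,0,0,0,0]]]' 60
python3 -m inch '[[[20,0,0,0,0,0,0],[20,0,0,0,0,0,0],[20,0,0,0,0,0,0]]]'
python3 -m inch '[[[20,2,0,0,0,0,0],[20,2,0,0,0,0,0],[20,0,0,0,0,0,0],[20,0,0,0,0,0,0]]]'
python3 -m inch '[[[20,-2,0,0,0,0,0],[20,-2,0,0,0,0,0],[20,-2,0,0,0,0,0],[20,-2,0,0,0,0,0],[20,0,0,0,0,0,0],[20,0,0,0,0,0,0]]]'
python3 -m inch '[[[20,2,0,0,0,0,0],[20,2,0,0,0,0,0],[20,0,0,0,0,0,0],[20,0,0,0,0,0,0]]]'
```

```text
time: 37.92
ee_pos: [0.6271, -0.0355, 0.12]
tcp_rot: [179.9, 0.0, 93.9]
wrist_force: [-0.6, -0.9, 0.7]
opening: 0.0516
grasp_force: 0.0
time: 38.3
ee_pos: [0.6267, -0.0353, 0.1203]
tcp_rot: [180.0, 0.0, 93.9]
wrist_force: [-4.5, -0.3, 6.9]
opening: 0.0275
grasp_force: 59.7
time: 38.8
ee_pos: [0.6264, -0.0337, 0.1205]
tcp_rot: [180.0, 0.3, 93.8]
wrist_force: [-5.0, -11.9, 7.0]
opening: 0.0272
grasp_force: 59.9
time: 39.55
ee_pos: [0.6266, -0.0368, 0.1203]
tcp_rot: [180.0, -0.2, 94.0]
wrist_force: [-6.9, 11.1, 8.2]
opening: 0.0274
grasp_force: 60.0
time: 40.05
ee_pos: [0.6266, -0.0355, 0.1203]
tcp_rot: [180.0, 0.1, 93.9]
wrist_force: [-5.4, -1.8, 7.6]
opening: 0.0275
grasp_force: 59.8
```

Firm: it gave 1.5 mm each way at 11 N. I'll release it and go on to the spindle at sill y = 105.

```bash
python3 -m inch '[[[50,0,0,0,0,0,0],[100,0,0,0,0,0,0],[100,0,0,0,0,0,0],[100,0,0,0,0,0,0],[100,0,0,-20,0,0,0],[100,0,0,-30,0,0,0],[100,0,0,-20,0,0,0]]]'
python3 -m inch '[[[100,35,0,0,0,0,0],[100,35,0,0,0,0,0],[100,35,0,0,0,0,0],[100,35,0,0,0,0,0],[100,0,0,0,0,0,0]]]'
python3 -c "
from h import *
go(.616,.105,.119,94)"
```

```text
time: 40.92
ee_pos: [0.6272, -0.0351, 0.19]
tcp_rot: [179.9, 0.0, 93.9]
wrist_force: [0.4, -0.4, -0.5]
opening: 0.0857
grasp_force: 0.0
time: 41.55
ee_pos: [0.6171, 0.1067, 0.1884]
tcp_rot: [-180.0, -0.0, 94.1]
wrist_force: [0.0, -0.4, -0.3]
opening: 0.0853
grasp_force: 0.0
shift [-1.6 -1.2 69.4] at [0.6171 0.1067 0.1884] [-180.    -0.    94.1]
turn [-0.  -0.   0.1]
```

```bash
python3 -m inch '[[[100,-1.5,-1,0,0,0,0],[100,0,0,30,0,0,0],[100,0,0,30,0,0,0],[100,0,0,9.5,0,0,0],[60,0,0,0,0,0,0],[20,0,0,0,0,0,0],[20,0,0,0,0,0,0],[20,0,0,0,0,0,0]]]' 60
python3 -m inch '[[[20,0,0,0,0,0,0],[20,0,0,0,0,0,0]]]'
python3 -m inch '[[[20,2,0,0,0,0,0],[20,2,0,0,0,0,0],[20,0,0,0,0,0,0],[20,0,0,0,0,0,0]]]'
python3 -m inch '[[[20,-2,0,0,0,0,0],[20,-2,0,0,0,0,0],[20,-2,0,0,0,0,0],[20,-2,0,0,0,0,0],[20,0,0,0,0,0,0],[20,0,0,0,0,0,0]]]'
python3 -m inch '[[[20,2,0,0,0,0,0],[20,2,0,0,0,0,0],[20,0,0,0,0,0,0],[20,0,0,0,0,0,0]]]'
```

```text
time: 42.55
ee_pos: [0.6171, 0.1031, 0.1203]
tcp_rot: [179.9, -0.0, 93.9]
wrist_force: [0.4, -1.2, 4.7]
opening: 0.0274
grasp_force: 59.7
time: 42.8
ee_pos: [0.6171, 0.1031, 0.1203]
tcp_rot: [179.9, -0.0, 93.9]
wrist_force: [0.7, -1.1, 5.9]
opening: 0.0275
grasp_force: 59.9
time: 43.3
ee_pos: [0.6169, 0.1069, 0.1204]
tcp_rot: [179.9, 0.0, 93.9]
wrist_force: [1.6, -1.9, 6.4]
opening: 0.0278
grasp_force: 60.1
time: 44.05
ee_pos: [0.6174, 0.0996, 0.1204]
tcp_rot: [179.9, -0.1, 93.9]
wrist_force: [0.9, 2.2, 6.4]
opening: 0.0273
grasp_force: 60.0
time: 44.55
ee_pos: [0.6171, 0.103, 0.1203]
tcp_rot: [179.9, 0.0, 93.9]
wrist_force: [1.8, -2.0, 6.5]
opening: 0.0274
grasp_force: 60.1
```

```bash
python3 -m inch '[[[20,0,0,-8,0,0,0],[20,0,0,-20,0,0,0],[20,0,0,-25,0,0,0],[20,0,0,-25,0,0,0],[20,0,0,-25,0,0,0],[20,0,0,-15,0,0,0],[20,0,-30,0,0,0,0],[20,0,-40,0,0,0,0]]]' 80
python3 -m inch '[[[20,-30,-40,0,0,0,0],[20,-45,-25,0,0,0,0],[20,-45,-5,0,0,0,0],[20,-45,0,0,0,0,0],[20,-45,0,0,0,0,0],[20,-45,0,0,0,0,0],[20,-40,0,0,0,0,0],[20,-30,0,0,0,0,0]]]'
python3 -m inch '[[[20,-20,0,0,0,0,0],[20,0,0,0,0,0,0]]]'
python3 -c "
from h import *
go(.4575,-.252,.1203,94)"
```

```text
time: 45.55
ee_pos: [0.546, 0.0983, 0.2365]
tcp_rot: [-179.9, -0.0, 93.9]
wrist_force: [-0.9, -0.1, -0.2]
opening: 0.0274
grasp_force: 79.6
time: 46.55
ee_pos: [0.4987, -0.2323, 0.2369]
tcp_rot: [-180.0, -0.0, 93.9]
wrist_force: [0.2, 0.4, -1.9]
opening: 0.0271
grasp_force: 79.7
time: 46.8
ee_pos: [0.5002, -0.2515, 0.2367]
tcp_rot: [-180.0, -0.0, 93.8]
wrist_force: [-0.5, 0.3, -2.3]
opening: 0.027
grasp_force: 79.7
shift [  2.2 -42.6 116.4] at [ 0.5002 -0.2515  0.2367] [-180.    -0.    93.8]
turn [-0.  -0.  -0.2]
```

```bash
python3 -m inch '[[[20,1,-20,0,0,0,0],[20,1,-22,10,0,0,0],[20,0,0,25,0,0,0],[20,0,0,30,0,0,0],[20,0,0,30,0,0,0],[20,0,0,13,0,0,0],[20,0,0,5,0,0,0],[20,0,0,2,0,0,0]]]'
python3 -m inch '[[[20,0,0,0.5,0,0,0],[20,0,0,0,0,0,0]]]'
```

```text
time: 47.8
ee_pos: [0.4587, -0.2516, 0.1229]
tcp_rot: [179.9, 0.0, 93.9]
wrist_force: [0.5, -0.4, -0.5]
opening: 0.0264
grasp_force: 79.7
time: 48.05
ee_pos: [0.4586, -0.2518, 0.1222]
tcp_rot: [180.0, 0.0, 93.9]
wrist_force: [-0.1, -0.0, -2.1]
opening: 0.0272
grasp_force: 79.7
```

```bash
python3 -m inch '[[[35,0,0,0,0,0,0],[60,0,0,0,0,0,0],[60,0,0,0,0,0,0],[60,0,0,-20,0,0,0],[100,0,0,-30,0,0,0],[100,0,0,-30,0,0,0],[100,0,0,-35,0,0,0]]]'
python3 -m inch '[[[100,45,0,0,0,0,0],[100,45,10,0,0,0,0],[100,45,20,0,0,0,0],[100,45,20,0,0,0,0],[100,45,20,0,0,0,0],[100,45,20,0,0,0,0],[100,45,25,0,0,0,0],[100,45,30,0,0,0,0]]]' 60
python3 -m inch '[[[100,40,20,0,0,0,0],[100,20,15,0,0,0,0],[100,0,0,0,0,0,0]]]' 60
python3 -c "
from h import *
c=viewer.camera('scene');save(c,'s8.png',k=1.4)
go(.612,.173,.1195,94)"
```

```text
time: 48.92
ee_pos: [0.4581, -0.2515, 0.2374]
tcp_rot: [-180.0, -0.0, 93.9]
wrist_force: [0.5, -0.1, 0.2]
opening: 0.0853
grasp_force: 0.0
time: 49.92
ee_pos: [0.5788, 0.1191, 0.237]
tcp_rot: [180.0, -0.0, 93.9]
wrist_force: [0.7, -0.1, 1.1]
opening: 0.0854
grasp_force: 0.0
time: 50.3
ee_pos: [0.6096, 0.1811, 0.2355]
tcp_rot: [-179.9, 0.0, 94.0]
wrist_force: [0.0, 0.2, 0.4]
opening: 0.0856
grasp_force: 0.0
shift [ -7.2   2.4 116.5] at [0.6092 0.18   0.236 ] [-179.9    0.    94. ]
turn [-0.1  0.  -0. ]
```

View pics/s8.png

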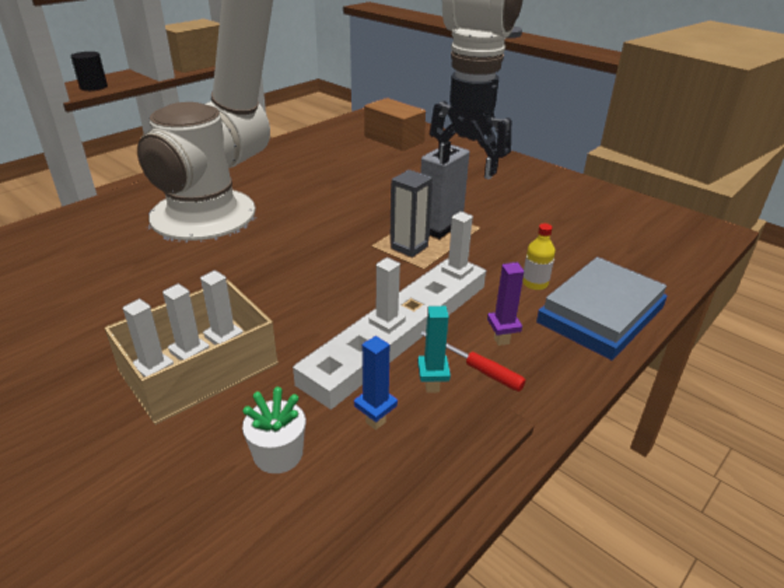

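Three spindles stand in the box at (145,340), (180,320) and (220,305). The firm one stays seated at (388,292). The last one to test is at (460,243).

```bash
python3 -m inch '[[[100,-6.5,2.5,0,0,0,0],[100,0,0,0,0,0,0],[100,0,0,30,0,0,0],[100,0,0,30,0,0,0],[100,0,0,30,0,0,0],[100,0,0,26,0,0,0],[60,0,0,0,0,0,0],[20,0,0,0,0,0,0]]]' 60
python3 -m inch '[[[20,0,0,0,0,0,0],[20,0,0,0,0,0,0],[20,0,0,0,0,0,0]]]'
python3 -m inch '[[[20,2,0,0,0,0,0],[20,2,0,0,0,0,0],[20,0,0,0,0,0,0],[20,0,0,0,0,0,0]]]'
python3 -m inch '[[[20,-2,0,0,0,0,0],[20,-2,0,0,0,0,0],[20,-2,0,0,0,0,0],[20,-2,0,0,0,0,0],[20,0,0,0,0,0,0],[20,0,0,0,0,0,0]]]'
python3 -m inch '[[[20,2,0,0,0,0,0],[20,2,0,0,0,0,0],[20,0,0,0,0,0,0],[20,0,0,0,0,0,0]]]'
```

```text
time: 51.35
ee_pos: [0.6125, 0.1731, 0.1221]
tcp_rot: [179.9, -0.0, 93.9]
wrist_force: [-0.0, 0.3, 0.0]
opening: 0.052
grasp_force: 0.0
time: 51.72
ee_pos: [0.6129, 0.1735, 0.1223]
tcp_rot: [179.8, -0.0, 93.9]
wrist_force: [1.2, -0.8, 5.7]
opening: 0.0272
grasp_force: 59.9
time: 52.22
ee_pos: [0.6128, 0.175, 0.1225]
tcp_rot: [179.8, 0.2, 93.8]
wrist_force: [-0.3, -12.1, 8.2]
opening: 0.0276
grasp_force: 60.4
time: 52.98
ee_pos: [0.613, 0.172, 0.1224]
tcp_rot: [179.8, -0.3, 94.0]
wrist_force: [-0.0, 11.0, 4.6]
opening: 0.0273
grasp_force: 59.8
time: 53.48
ee_pos: [0.6129, 0.1734, 0.1223]
tcp_rot: [179.8, -0.0, 93.9]
wrist_force: [0.4, -0.7, 5.9]
opening: 0.0274
grasp_force: 60.0
```

This one is firm too. I'll release it, back off so the cameras see everything, and check.

```bash
python3 -m inch '[[[50,0,0,0,0,0,0],[100,0,0,0,0,0,0],[100,0,0,0,0,0,0],[100,0,0,0,0,0,0],[100,0,0,-20,0,0,0],[100,0,0,-35,0,0,0],[100,0,0,-40,0,0,0],[100,0,0,-30,0,0,0]]]'
python3 -m inch '[[[100,-35,-20,0,0,0,0],[100,-40,-30,0,0,0,0],[100,-40,-30,0,0,0,0],[100,-40,-30,0,0,0,0],[100,-30,-30,0,0,0,0],[100,0,-30,0,0,0,0],[100,0,-30,0,0,0,0],[100,0,0,0,0,0,0]]]'
python3 - <<'E'
from h import *
print(bot.get_obs()["ee_pos"])
c=viewer.camera('top'); save(c,'t9.png',k=1.4); n="top"
fit(c,n,"speaker",(.062,.1,.18),(.443,.339,.008),.003)
fit(c,n,"lantern",(.06,.06,.165),(.453,.225,.008),.003)
c=viewer.camera('scene'); save(c,'s9.png',k=1.4); n="scene"
fit(c,n,"lantern",(.06,.06,.165),(.453,.225,.008),.003)
E
```

```text
time: 54.48
ee_pos: [0.6122, 0.1734, 0.2474]
tcp_rot: [179.9, -0.0, 93.9]
wrist_force: [0.4, -0.5, 0.2]
opening: 0.085
grasp_force: 0.0
time: 55.48
ee_pos: [0.4242, -0.0251, 0.2464]
tcp_rot: [179.9, 0.0, 93.9]
wrist_force: [0.8, 0.9, 0.3]
opening: 0.0855
grasp_force: 0.0
[ 0.42423569 -0.02509348  0.24640611]
top speaker x 0.4427 y 0.3388 yaw 4.7  1-IoU 0.084 conf 0.91
top lantern x 0.4520 y 0.2223 yaw 4.4  1-IoU 0.024 conf 0.83
```

View pics/t9.png

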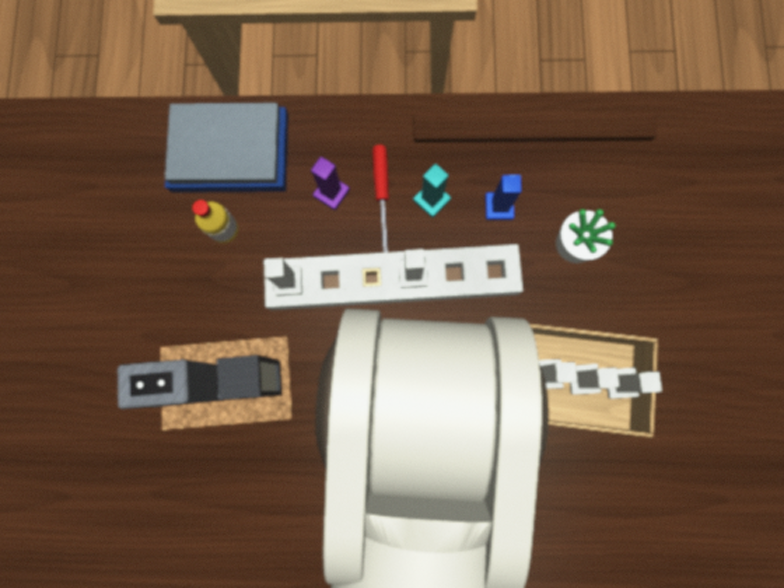

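View pics/s9.png

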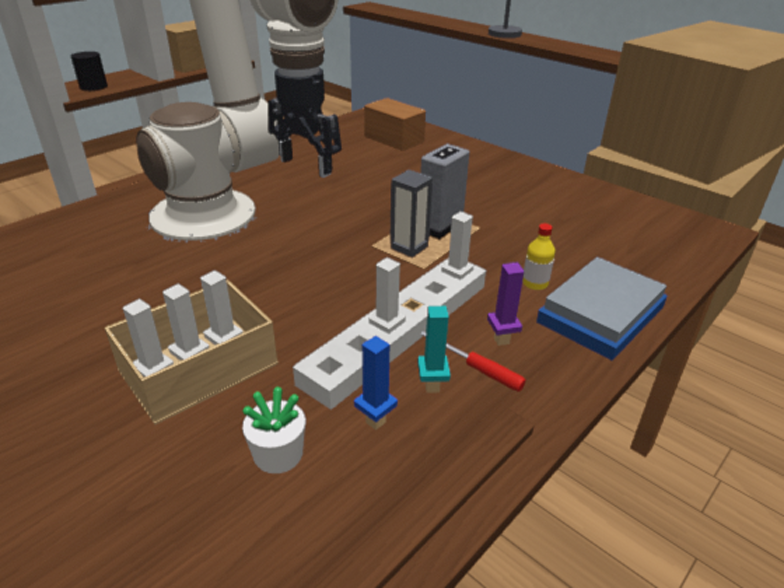

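Three spindles stand in the box, and the two firm ones are seated at scene (388,292) and (460,243). The speaker and lantern are on the mat, and the bystanders haven't moved.

```bash
python3 -c "
from workcell import bot
print(bot.job_done())"
```

```text
the job is handed in; nothing more can be done
None
```

The job is handed in: the speaker and lantern are on the mat, the three loose spindles stand in the repair box, the two firm ones are still seated in the sill, and the glue bottle, plant and screwdriver were not touched.

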